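# Seat the sample cup in the analyser's three-point nest

## Robot

A 6-joint arm with a two-finger parallel gripper is mounted at the origin on the work surface. World frame = base frame: x ahead of the robot, y to its left, z up, the work surface at z = 0. Lengths are in m, angles in rad, forces in N, time in s.
With the tool pointing down it reaches from about 0.225 to 0.725 m from the base axis. Payload 3.1 kg.
Tool frame: the origin (TCP) lies at the centre of the arm's flange, where the gripper is bolted on; the fingertips stand 173 mm ahead of it and the grasp point (between the pads) lies 155 mm ahead of it; z points along the fingers, y is the direction in which the jaws open and shut (so a half turn about z gives the same grasp; the last joint's range is limited). The gripper opens to 85 mm and grips with 20 to 120 N. Pads are 22 mm wide; open, the fingers measure 114 mm over their backs; the gripper's body (76 mm by 85 mm) begins 54 mm behind the grasp point. The pads swing forward as they close: fully open they stand 13 mm farther back than shut.
Start: joints at [-0.128, 0.048, 0.099, 1.622, 0, 1.443], TCP at [0.525, -0, 0.405] pointing down, gripper open.
Joint ranges: [-2.91, 2.91], [-0.99, 1.94], [-1.21, 1.42], [-2.12, 2.29], [-1.49, 1.47], [-3.14, 3.14]. Speed limits (rad/s): [2.79, 2.79, 3.14, 3.14, 3.14, 3.14].

## Interface

Orientations are given as a 3x3 rotation matrix whose columns are the frame's x, y, z axes.
In Python, from cell import arm gives the robot as it stands. The module is installed in compiled form; this text tells all that it offers.
- The arm moves only by the tool step_arm, never from a script. Its argument "commands" is a list that holds one entry, the list of rows, each a list of 6 numbers: the shift along the tool's x, y, z in mm, then the turn, a rotation vector about the tool's x, y, z in degrees. A call has 1 to 20 rows; each row shifts and turns the pose as measured when the row begins, along the tool's axes as they then stand; what a row does not reach is not made up. A row lasts 1/8 s, in which the tool goes at most 62.5 mm and 10.7 degrees, less where a joint would pass 70% of its speed; a pose out of reach is approached as far as the arm can. A call is refused whole if a number of a shift passes 62.5 or a number of a turn 10.7, either way. A call with a gripper value outside its range is refused whole. "gripper" is the finger opening in mm, from 0 to 85.4, set as the call begins (left out, the last holds). The fingers move at their own pace and stop on an object; "grip_force" is the grip in N (left out, the last holds). Time passes only in rows, so rows that do not move let the fingers close. It gives the time, the measured TCP pose, the force and the opening at its end, in the units of the state.
- arm.get_state(): the state, without advancing time (a new reading comes with each control period).
- arm.snapshot(name): name is "scene" or "side" or "wrist"; returns a dict with "color" (420x560x3 uint8, red, green, blue), "fov_y" (degrees; the focal length in pixels is half the picture's height over the tangent of half this angle, whatever the lens; pixels are square), "cx", "cy" (the principal point, pixels), "k1" (the pictures are not rectified: a ray, as slopes to the right and down, at radius r is drawn at 1 + k1 r^2 times it, then the intrinsics apply), "xyz" and "orientation" of the camera in the world; the wrist camera has in their place "T_tool_cam" (4x4, takes a point from camera to tool coordinates, whose origin is the TCP and whose axes are the flange's). Camera axes: x right, y down, z forward; pixel columns grow to the right and rows downward; lengths in m; the calibration is good to about 2 mm. A picture is of the moment at which its call begins: read the wrist's pose just before it. There is no depth.
- arm.hand_in(): hands the job in, once; it reports no verdict.
The state is a dict: "time_s": time; "q": joint angles; "qd": joint speeds; "joint_efforts": joint torques, N m; "eef_pos": TCP position; "tool_rot": TCP orientation; "contact_force": force on the tool from outside, world axes, zero at the start; "ft_torque": the same for the moment, N m; "width": finger opening in m.
Only numpy, scipy, OpenCV 4.12 (cv2) and the standard library are available. Lean on these libraries where they do the work, as an engineer would, in place of code of your own. Each camera call takes 0.05 s, during which the arm holds its last target.

## Task

Take the sample cup with the orange lid from the blue tray and set it down upright on the analyser's deck in front of the nest. Then nudge it gently along the deck, past the spring plunger, until it sits fully home, touching both steel ball studs with the brass plunger bearing on it, and leave it there. Leave the other cups and the things on the bench where they are.

Things in the scene. Friction and masses are not known exactly. Their poses are not given: they have to be found in the camera images.
- cup_orange: The sample cup to seat: a closed, rigid upright cylinder 50 mm in diameter and 40 mm high, off-white with an orange lid of the same diameter, about 0.12 kg. It starts upright in the tray. Origin: centre of its underside; z up along its axis.
- cup_grey: Another sample cup, same size, grey lid, standing in the tray; leave it alone. Origin: centre of its underside.
- cup_green: Another sample cup, same size, green lid, standing in the tray; leave it alone. Origin: centre of its underside.
- tray: Fixed blue tray on the bench, 100 mm (its x) by 240 mm (its y), floor 3 mm thick, rim 8 mm high overall. The three cups stand in a row along its y, about 75 mm apart, on its middle line (within 5 mm). Origin: centre of its underside.
- analyser: Fixed low white bench instrument with orange side stripes, 250 mm (its x) by 260 mm (its y) by 90 mm high; its top is a flat level deck for sliding, 90 mm above the bench. Origin: centre of its underside; x points from its display side across the deck to the far side, where the nest stands on a black plate level with the deck: two steel ball studs and a brass spring plunger, nothing else.
- nest_drawn (a point): Point on the deck, fixed to the analyser (45 mm along its x), under the axis of a cup that is home in the nest as drawn; axes as the analyser's. The black plate is bolted through slots: the real nest may lie up to 10 mm either way along x, 3 mm along y, turned up to 0.05 rad. This is not measured: feel (or see) it. A cup enters along +x from the open deck before the nest.
- front_drawn (a point): Drawn centre of the 12 mm steel ball of the front stud (front_stud), 20 mm above the deck, 31 mm from the home axis at +10 degrees from +x towards +y; rigid; really shifted with the nest. The cup must be pushed until it stops against this stud: left over 3 mm short, it stays short. The cup is fragile: no stud or plunger may press on it with over 15 N.
- side_drawn (a point): Drawn centre of the 12 mm steel ball of the side stud (side_stud), 20 mm above the deck, 31 mm from the home axis at -98 degrees from +x towards +y (just behind the cup's widest part, on its -y side); rigid; really shifted with the nest.
- plunger (a joint): Travel of the spring plunger (nose plunger_nose: 12 mm brass ball, centre 20 mm above the deck, at +95 degrees from +x, moving along y in a dark block 34 x 30 x 30 mm that begins 40 mm off the home axis). 0 free, about 0.0025 m with the cup home, where it bears with 3 to 4 N. A cup meets it about 20 mm before home; passing takes a push of 3 to 7 N, easing to under 1 N in the last 4 mm.
- reference_disc: Dark steel disc with a white face, 60 mm in diameter, 12 mm thick, loose on the bench; leave it alone. Origin: centre of its underside.
- wash_bottle: White bottle with blue cap, 60 mm in diameter, 170 mm high, loose on the bench; leave it alone. Origin: centre of its underside.
- tube_rack: Fixed red tube rack with orange-capped tubes, 70 mm (x) by 200 mm (y) by 90 mm high, on the bench beside the analyser. Origin: centre of its underside.
Mind the look-alikes: they are no part of the job. What is shaped like the cup_orange but pink or red is not meant.

How it is judged:
By the outcome, as a careful person would: the job done as asked, in the order asked, and still so for the second after the job is handed in, with the robot touching nothing.
It also fails if it takes over 54 s, if anything falls off the work surface, if the arm or the gripper's body presses on something with over 40 N, if the wrist force passes 120 N, or if a joint passes its speed limit or range.

## Working session

There is one attempt and no reset: what is moved stays moved. The work goes in short steps, Python scripts to look and compute and a tool call to move; the robot and the scene stay as the last step left them, time stands still between calls to the robot, and variables do not carry over. Pictures are saved under pics/ and viewed, and the job is handed in when it is done.

Besides the shell and the picture viewer there is one more tool, called after "Request:" by a JSON object that holds its "api" and its "payload". step_arm: Moves the arm, as the interface text tells. Its arguments: {"type":"object","properties":{"commands":{"type":"array","items":{"type":"array","items":{"type":"array","items":{"type":"number"}}}},"gripper":{"type":"number"},"grip_force":{"type":"number"}},"required":["commands"]}

```bash
mkdir -p pics
cat > h.py <<'E'
import numpy as np, cv2
from cell import arm
def snap(n,tag):
    st=arm.get_state(); s=arm.snapshot(n)
    cv2.imwrite(f'pics/{tag}.png',cv2.cvtColor(s['color'],cv2.COLOR_RGB2BGR))
    if n=='wrist':
        T=np.array(s['T_tool_cam']); R=np.array(st['tool_rot']); 
        s['R']=R@T[:3,:3]; s['p']=R@T[:3,3]+np.array(st['eef_pos'])
    else:
        s['R']=np.array(s['orientation']).reshape(3,3); s['p']=np.array(s['xyz'])
    return s
def ray(s,u,v):
    f=210/np.tan(np.radians(s['fov_y'])/2)
    d=np.array([(u-s['cx'])/f,(v-s['cy'])/f]); x=d.copy()
    for _ in range(30): x=d/(1+s['k1']*(x@x))
    return s['R']@np.array([x[0],x[1],1])
def onz(s,u,v,z):
    r=ray(s,u,v); return s['p']+r*(z-s['p'][2])/r[2]
def proj(s,P):
    f=210/np.tan(np.radians(s['fov_y'])/2)
    c=s['R'].T@(np.array(P)-s['p']); x=c[:2]/c[2]; x=x*(1+s['k1']*(x@x))
    return x*f+[s['cx'],s['cy']]
E
python3 - <<'E'
from h import *
for n in ('scene','side','wrist'):
    s=snap(n,n+'0'); print(n,s['p'],s['R'].round(3).tolist(),s['fov_y'],s['cx'],s['cy'],s['k1'])
    if n=='wrist': print(s['T_tool_cam'])
print(arm.get_state())
E
```

```text
scene [ 1.72087869 -0.219282    0.82436389] [[0.195, 0.528, -0.826], [0.981, -0.085, 0.176], [0.023, -0.845, -0.535]] 44.8480438481135 280.51655189958785 208.9934315653286 -0.11416250843656368
side [ 0.46318521 -0.82383939  0.81330771] [[0.99, -0.101, 0.102], [-0.143, -0.637, 0.758], [-0.011, -0.765, -0.644]] 49.735555097229266 278.943778200864 213.2530679276777 -0.10667462799279721
wrist [0.5243041  0.06969243 0.37296417] [[1.0, 0.0, -0.002], [-0.0, -0.962, -0.273], [-0.002, 0.273, -0.962]] 65.5185577450856 276.41103982645336 209.24408008194524 -0.03729628503173693
[[-4.35313286e-04 -9.62020258e-01 -2.72977718e-01  6.96717104e-02]
 [ 9.99999905e-01 -4.08500767e-04 -1.55057460e-04 -4.48686106e-04]
 [ 3.76568108e-05 -2.72977759e-01  9.62020344e-01  3.06979128e-02]
 [ 0.00000000e+00  0.00000000e+00  0.00000000e+00  1.00000000e+00]]
{'time_s': 0.15, 'q': array([-1.27809059e-01,  4.86033351e-02,  9.79530683e-02,  1.62198219e+00,
       -1.11991039e-05,  1.44300474e+00]), 'qd': array([-0.00142442, -0.00237078,  0.00245762, -0.00187938,  0.00085081,
        0.00296105]), 'joint_efforts': array([ 1.92174317e-03, -3.39259207e+01,  3.20423770e+01,  1.53483648e-02,
       -7.92531455e-05, -2.20000692e-05]), 'eef_pos': array([5.24847486e-01, 6.31290554e-07, 4.03771608e-01]), 'tool_rot': array([[ 1.76651715e-05,  9.99998339e-01, -1.82257662e-03],
       [ 9.99999975e-01, -1.72588976e-05,  2.22927326e-04],
       [ 2.22895500e-04, -1.82258051e-03, -9.99998314e-01]]), 'contact_force': array([0.48683512, 1.20369334, 0.10065947]), 'ft_torque': array([ 0.0337868 , -0.02860263, -0.02150418]), 'width': 0.08541932004811872}
```

View pics/scene0.png

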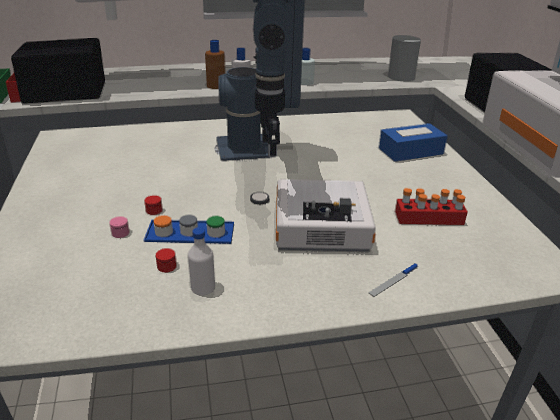

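View pics/side0.png

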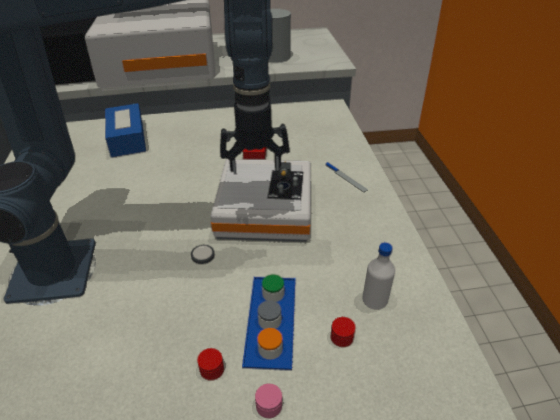

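View pics/wrist0.png

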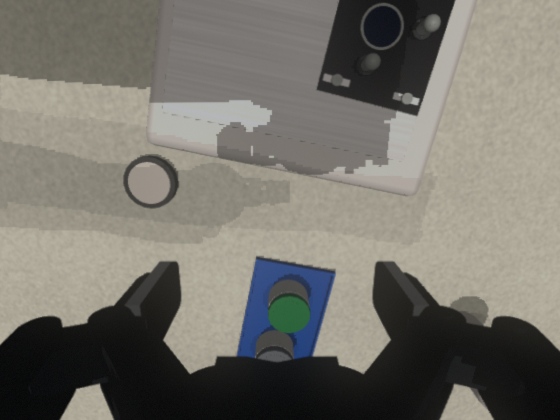

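Run:
```python
from h import *
S={n:snap(n,n+'1') for n in ('scene','side','wrist')}
w=S['wrist']
for t,u,v,z in (('cornL',150,142,.09),('cornR',415,193,.09),('ring',382,27,.09),('green',289,313,.043),('disc',151,181,.012),('s1',430,25,.11),('s2',368,62,.11)):
    print(t,onz(w,u,v,z).round(4))
for n in ('scene','side'):
    s=S[n]; hsv=cv2.cvtColor(s['color'],cv2.COLOR_RGB2HSV)
    m=cv2.inRange(hsv,(7,150,150),(18,255,255))
    k,l,st,c=cv2.connectedComponentsWithStats(m)
    for i in range(1,k):
        if st[i,4]>30: print(n,st[i],c[i],onz(s,*c[i],.043).round(4))
for u,v in ((188,219),(216,219)): print('scene',onz(S['scene'],u,v,.043))
for u,v in ((273,284),(269,310)): print('side',onz(S['side'],u,v,.043))
for u,v in ((256,278),(296,279),(294,366),(244,362)): print('tray',onz(S['side'],u,v,.008))
```

```text
cornL [0.4155 0.0493 0.09  ]
cornR [0.6482 0.0044 0.09  ]
ring [0.6075 0.1389 0.09  ]
green [ 0.5385 -0.1493  0.043 ]
disc [0.3822 0.0004 0.012 ]
s1 [0.6372 0.1359 0.11  ]
s2 [0.5929 0.1098 0.11  ]
scene [516 117  41  29  52] [536.96153846 131.71153846] [0.1027 1.1854 0.043 ]
scene [154 216  17   9 127] [161.81889764 219.96850394] [ 0.5165 -0.2971  0.043 ]
side [258 328  24  20 374] [269.38235294 337.74064171] [ 0.5114 -0.298   0.043 ]
scene [ 0.52315867 -0.22522946  0.043     ]
scene [ 0.53557558 -0.14853263  0.043     ]
side [ 0.5374919  -0.15847518  0.043     ]
side [ 0.51945835 -0.22892049  0.043     ]
tray [ 0.50360589 -0.10366273  0.008     ]
tray [ 0.59651164 -0.12119017  0.008     ]
tray [ 0.55334477 -0.34775278  0.008     ]
tray [ 0.45576675 -0.32397619  0.008     ]
```

Request:
{"api": "step_arm", "payload": {"commands": [[[-50,0,0,0,0,0],[-50,-3,0,0,0,5],[-50,-3,0,0,0,5],[-50,0,0,0,0,0],[0,0,0,0,0,0],[0,0,0,0,0,0]]]}}

```text
time_s: 1.05
eef_pos: [0.5057, -0.2035, 0.4031]
tool_rot: [[0.176, 0.984, -0.001], [0.984, -0.176, 0.001], [0.001, -0.001, -1.0]]
contact_force: [-0.2, 0.6, -0.1]
width: 0.0852
```

Run:
```python
from h import *
print(arm.get_state()['eef_pos'],arm.get_state()['tool_rot'].round(3).tolist())
s=snap('wrist','w2')
hsv=cv2.cvtColor(s['color'],cv2.COLOR_RGB2HSV)
for nm,lo,hi in (('o',(7,150,120),(18,255,255)),('g',(45,120,50),(80,255,255))):
    m=cv2.inRange(hsv,lo,hi)
    k,l,st,c=cv2.connectedComponentsWithStats(m)
    for i in range(1,k):
        if st[i,4]>100:
            pts=cv2.findContours((l==i).astype('uint8'),0,2)[0][0]
            print(nm,st[i],c[i],onz(s,*c[i],.043).round(4))
sd=snap('side','s2')
for u,v in ((378,300),(366,304),(392,304)): print(onz(sd,u,v,0.0))
```

```text
[ 0.50570263 -0.203506    0.40312475] [[0.176, 0.984, -0.001], [0.984, -0.176, 0.001], [0.001, -0.001, -1.0]]
o [ 276  247   44   40 1374] [297.60189229 266.53784571] [ 0.5121 -0.2954  0.043 ]
g [ 279  106   45   50 1520] [300.89210526 131.41118421] [ 0.5385 -0.1523  0.043 ]
[ 0.77166107 -0.20656655  0.        ]
[ 7.41286930e-01 -2.13231191e-01  1.11022302e-16]
[ 0.79963923 -0.22293443  0.        ]
```

View pics/w2.png

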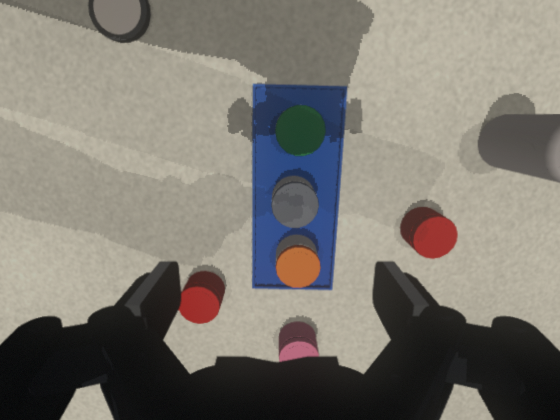

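Request:
{"api": "step_arm", "payload": {"commands": [[[-45,11,0,0,0,0],[-45,11,20,0,0,0],[0,0,40,0,0,0],[0,0,30,0,0,0],[0,0,0,0,0,0]]], "gripper": 68, "grip_force": 20}}

```text
time_s: 1.78
eef_pos: [0.5156, -0.291, 0.3125]
tool_rot: [[0.163, 0.987, 0.003], [0.987, -0.163, 0.0], [0.001, 0.003, -1.0]]
contact_force: [0.0, 0.4, -0.4]
width: 0.0678
```

Run:
```python
from h import *
st=arm.get_state();print(st['eef_pos'],st['contact_force'],st['width'])
d=np.array([.512,-.2965,.182])-st['eef_pos']; print((st['tool_rot'].T@d*1000).round(1))
s=snap('wrist','w3'); s=snap('side','s3')
```

```text
[ 0.51555638 -0.29103156  0.31251845] [ 0.04883837  0.42551512 -0.3898244 ] 0.06780900667904166
[ -6.1  -3.  130.5]
```

View pics/s3.png

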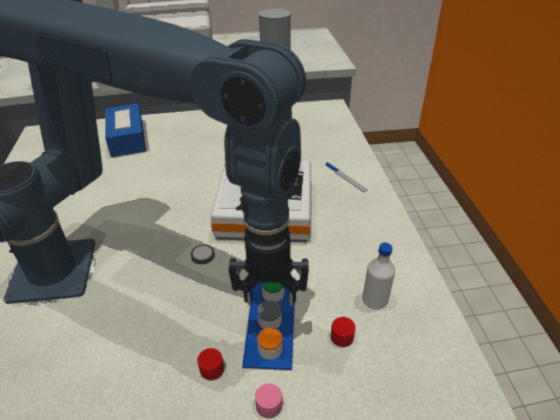

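View pics/w3.png

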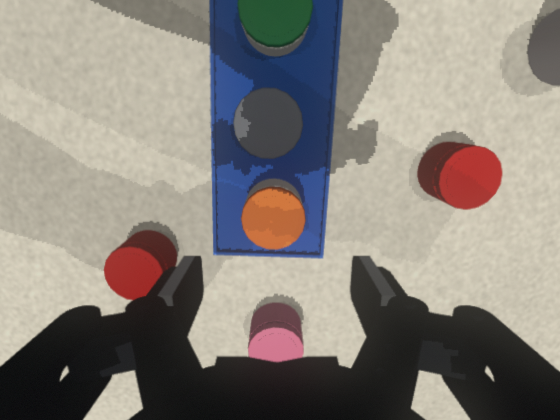

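Request:
{"api": "step_arm", "payload": {"commands": [[[-6,-3,40,0,0,0],[0,0,40,0,0,0],[0,0,20,0,0,0],[0,0,0,0,0,0]]]}}

```text
time_s: 2.38
eef_pos: [0.5184, -0.2979, 0.2257]
tool_rot: [[0.158, 0.987, 0.024], [0.987, -0.158, -0.015], [-0.011, 0.026, -1.0]]
contact_force: [-0.3, -0.3, 0.0]
width: 0.0681
```

Run:
```python
from h import *
st=arm.get_state();print(st['eef_pos'],st['contact_force'],st['width'])
s=snap('wrist','w4')
m=cv2.inRange(cv2.cvtColor(s['color'],cv2.COLOR_RGB2HSV),(7,150,120),(18,255,255))
p=cv2.findNonZero(m)[:,0]; print(p.min(0),p.max(0))
(c,r)=cv2.minEnclosingCircle(p); P=onz(s,*c,.043); print(c,r,P)
d=np.array([P[0],P[1],.182])-st['eef_pos']; print((st['tool_rot'].T@d*1000).round(1))
```

```text
[ 0.51843391 -0.29791911  0.22570449] [-0.29899512 -0.29238398  0.01489344] 0.06808256401608946
[210 209] [301 296]
(255.48333740234375, 253.0) 47.304786682128906 [ 0.51246913 -0.29525519  0.043     ]
[ 2.2 -7.5 43.5]
```

View pics/w4.png

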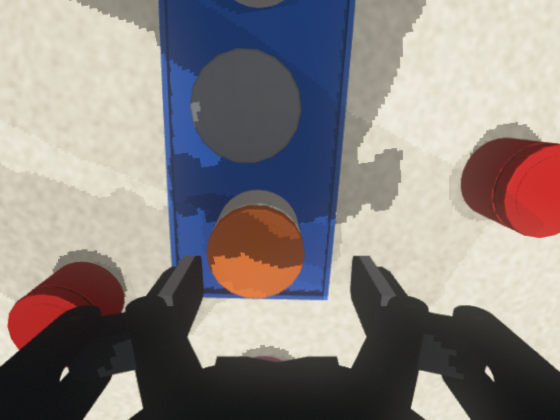

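```bash
cat >> h.py <<'E'
from scipy.spatial.transform import Rotation as Ro
def go(P,yaw=-10.5):
    st=arm.get_state(); R=st['tool_rot']; a=np.radians(yaw)
    # tool y = (cos,sin), tool x=(-sin,cos)
    T=np.array([[-np.sin(a),np.cos(a),0],[np.cos(a),np.sin(a),0],[0,0,-1.]])
    d=R.T@(np.array(P)-st['eef_pos'])*1000
    w=Ro.from_matrix(R.T@T).as_rotvec(degrees=True)
    print('t',round(st['time_s'],2),'pos',st['eef_pos'].round(4),'F',st['contact_force'].round(2),'w',round(st['width'],4)); print('shift',d.round(1),'turn',w.round(2))
E
python3 -c "
from h import *
go([.5125,-.2958,.2257])"
```

```text
t 2.42 pos [ 0.5189 -0.2983  0.2271] F [0.01 0.55 0.06] w 0.068
shift [ 1.5 -6.8  1.2] turn [1.64 0.66 1.4 ]
```

Request:
{"api": "step_arm", "payload": {"commands": [[[1,-7,0,1.6,0.7,1.4],[0,0,0,0,0,0],[0,0,0,0,0,0]]]}}

```text
time_s: 2.8
eef_pos: [0.5136, -0.2969, 0.2328]
tool_rot: [[0.183, 0.983, 0.006], [0.983, -0.183, -0.004], [-0.002, 0.007, -1.0]]
contact_force: [0.7, -0.6, -1.1]
width: 0.068
```

```bash
python3 -c "
from h import *
go([.5125,-.2958,.182])"
```

```text
t 2.8 pos [ 0.5136 -0.2969  0.2328] F [ 0.75 -0.57 -1.09] w 0.068
shift [ 1.  -1.7 50.8] turn [ 0.39  0.14 -0.07]
```

Request:
{"api": "step_arm", "payload": {"commands": [[[1,-2,20,0.4,0,0],[0,0,20,0,0,0],[0,0,8,0,0,0],[0,0,0,0,0,0]]]}}

```text
time_s: 3.3
eef_pos: [0.5113, -0.2954, 0.181]
tool_rot: [[0.184, 0.983, -0.003], [0.983, -0.184, -0.001], [-0.002, -0.002, -1.0]]
contact_force: [0.0, 0.5, 0.5]
width: 0.0683
```

```bash
python3 -c "
from h import *
go([.5125,-.2958,.182])"
```

```text
t 3.3 pos [ 0.5113 -0.2954  0.181 ] F [0.01 0.48 0.48] w 0.0683
shift [-0.2  1.3 -1. ] turn [-0.13  0.11 -0.08]
```

Good; close on the cup.

Request:
{"api": "step_arm", "payload": {"commands": [[[0,1,0,0,0,0],[0,0,0,0,0,0],[0,0,0,0,0,0],[0,0,0,0,0,0],[0,0,0,0,0,0],[0,0,0,0,0,0]]], "gripper": 40, "grip_force": 25}}

```text
time_s: 4.05
eef_pos: [0.5127, -0.2958, 0.1819]
tool_rot: [[0.184, 0.983, -0.001], [0.983, -0.184, -0.002], [-0.003, -0.001, -1.0]]
contact_force: [0.0, 0.1, -0.8]
width: 0.0492
```

```bash
python3 -c "
from h import *
go([.5125,-.2958,.182]); snap('wrist','w5')"
```

```text
t 4.05 pos [ 0.5127 -0.2958  0.1819] F [ 0.03  0.11 -0.79] w 0.0492
shift [-0.  -0.2 -0.1] turn [-0.04  0.14 -0.08]
```

View pics/w5.png

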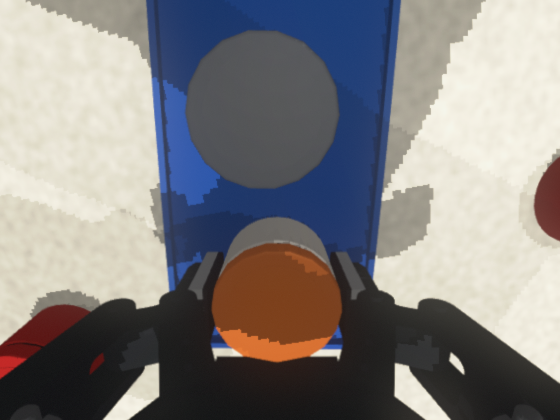

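Request:
{"api": "step_arm", "payload": {"commands": [[[0,0,-20,0,0,0],[0,0,-50,0,0,0],[0,0,-50,0,0,0],[0,0,-20,0,0,0],[0,0,0,0,0,0]]]}}

```text
time_s: 4.72
eef_pos: [0.5123, -0.2951, 0.324]
tool_rot: [[0.184, 0.983, -0.004], [0.983, -0.184, -0.0], [-0.001, -0.004, -1.0]]
contact_force: [-1.1, 0.3, -1.8]
width: 0.0494
```

```bash
python3 -c "
from h import *
go([.538,.153,.34]); snap('side','s6')"
```

```text
t 4.72 pos [ 0.5123 -0.2951  0.324 ] F [-1.08  0.3  -1.78] w 0.0494
shift [445.2 -57.1 -16.2] turn [-0.23  0.05 -0.08]
```

Request:
{"api": "step_arm", "payload": {"commands": [[[30,-4,-5,0,0,0],[50,-6,-5,0,0,0],[50,-6,-5,0,0,0],[50,-6,0,0,0,0],[50,-6,0,0,0,0],[50,-6,0,0,0,0],[30,-4,0,0,0,0],[0,0,0,0,0,0]]]}}

```text
time_s: 5.78
eef_pos: [0.5288, 0.026, 0.3208]
tool_rot: [[0.186, 0.982, -0.03], [0.982, -0.186, 0.009], [0.003, -0.031, -1.0]]
contact_force: [0.2, 0.8, -1.5]
width: 0.0493
```

```bash
python3 -c "
from h import *
go([.538,.153,.36]); snap('wrist','w7')"
```

```text
t 5.78 pos [0.5288 0.026  0.3208] F [ 0.18  0.79 -1.48] w 0.0493
shift [126.6 -15.8 -38.4] turn [-1.77 -0.17 -0.24]
```

View pics/w7.png

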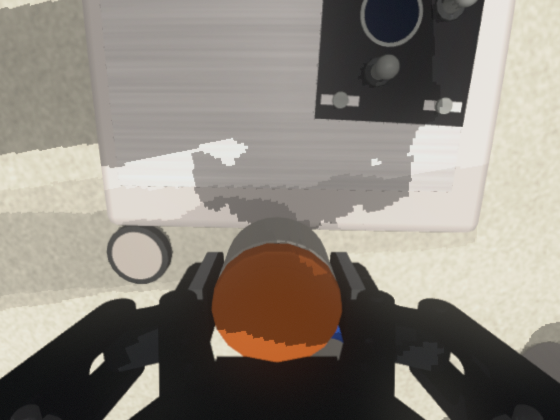

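Request:
{"api": "step_arm", "payload": {"commands": [[[40,-5,-10,-1.5,0,0],[40,-5,-5,0,0,0],[32,-4,0,0,0,0],[0,0,0,0,0,0],[0,0,0,0,0,0]]]}}

```text
time_s: 6.45
eef_pos: [0.537, 0.1338, 0.3301]
tool_rot: [[0.197, 0.98, -0.012], [0.98, -0.197, -0.002], [-0.004, -0.012, -1.0]]
contact_force: [0.2, -1.1, -0.6]
width: 0.0493
```

```bash
python3 -c "
from h import *
go([.538,.153,.32]); snap('wrist','w8')"
```

```text
t 6.45 pos [0.537  0.1338 0.3301] F [ 0.2  -1.07 -0.63] w 0.0493
shift [19.  -2.7 10.1] turn [-0.68  0.23 -0.88]
```

View pics/w8.png

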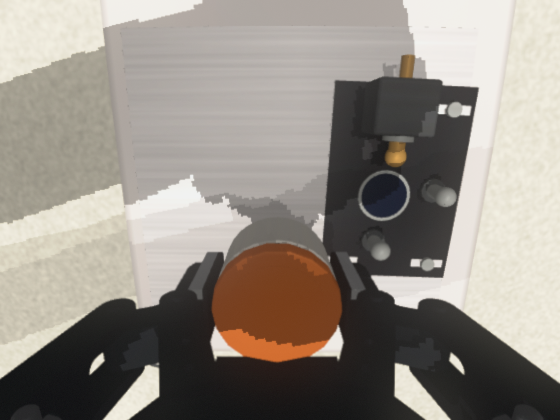

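Run:
```python
import cv2
im=cv2.imread('pics/w8.png')[40:285,315:485]
cv2.imwrite('pics/w8z.png',cv2.resize(im,None,fx=2.4*1.0,fy=2.4,interpolation=cv2.INTER_CUBIC))
```

```text
(no output)
```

View pics/w8z.png

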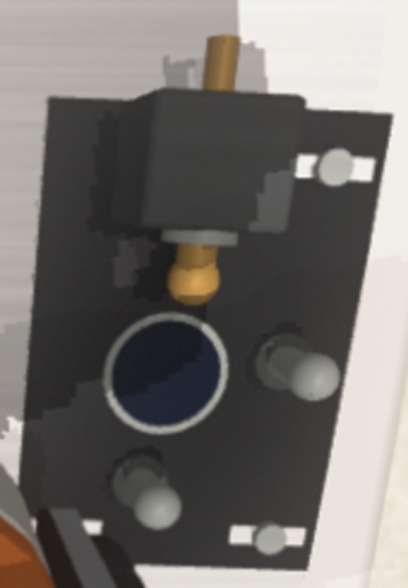

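Run:
```python
from h import *
s=snap('wrist','w9')
F=onz(s,446.2,196.7,.11);S=onz(s,380.4,250.8,.11);N=onz(s,395.4,157.1,.11);Rg=onz(s,384.6,195.4,.09)
# plate corners at deck (zoom px)
C=[onz(s,u/2.4+315,v/2.4+40,.09) for u,v in ((48,97),(392,114),(308,570))]
print('F',F,'S',S,'N',N,'ring',Rg,np.linalg.norm((F-S)[:2]))
e=(C[1]-C[0]); print('plate top edge ang',np.degrees(np.arctan2(e[1],e[0])),np.linalg.norm(e)); e=C[1]-C[2]; print('side edge',np.degrees(np.arctan2(e[1],e[0]))-90,np.linalg.norm(e))
# home from F,S both 31 from home, drawn chord
f=31e-3*np.array([np.cos(np.radians(10)),np.sin(np.radians(10))]); g=31e-3*np.array([np.cos(np.radians(-98)),np.sin(np.radians(-98))])
print('drawn chord',np.linalg.norm(f-g))
c=(F-S)[:2]; th=np.arctan2(c[1],c[0])-np.arctan2(*(f-g)[::-1]); print('nest yaw',np.degrees(th))
R=np.array([[np.cos(th),-np.sin(th)],[np.sin(th),np.cos(th)]])
print('home',F[:2]-R@f,S[:2]-R@g, 'nose rel',R.T@(N[:2]-(F[:2]-R@f)))
for u,v in ((104,0),(150,400),(518,0),(466,320)): print(onz(s,u,v,.09))
```

```text
F [0.63803066 0.13693904 0.11      ] S [0.59529199 0.10985211 0.11      ] N [0.61036116 0.16639588 0.11      ] ring [0.60719114 0.13890007 0.09      ] 0.05059936097687293
plate top edge ang -13.491202177642316 0.08778886888373466
side edge -13.165244134356385 0.12788500385136056
drawn chord 0.05015905365124674
nest yaw -13.634275770734758
home [0.607093   0.13890406] [0.6067211  0.13866835] nose rel [-0.00330441  0.02748749]
[0.46241271 0.28658634 0.09      ]
[0.40060325 0.00320856 0.09      ]
[0.69708062 0.23950147 0.09      ]
[0.65732301 0.03146364 0.09      ]
```

Run:
```python
from h import *
go([.539,.155,.32],-13.5)
s=snap('wrist','w10'); st=arm.get_state()
m=cv2.inRange(cv2.cvtColor(s['color'],cv2.COLOR_RGB2HSV),(5,130,90),(18,255,255)); m[:240]=0;
k,l,q,c=cv2.connectedComponentsWithStats(m); i=1+np.argmax(q[1:,4]); print(q[i])
x,y,w,h=q[i][:4]; P=onz(s,x+w/2,y+h/2,st['eef_pos'][2]-.139); print(P, st['tool_rot'].T@(P-st['eef_pos']))
```

```text
t 6.55 pos [0.537  0.1337 0.3303] F [-0.67 -0.64 -0.63] w 0.0497
shift [21.4 -2.1 10.2] turn [-0.68  0.21  2.08]
[  212   244   130   119 12095]
[0.53534967 0.13561054 0.19155013] [ 0.00195549 -0.00042901  0.13900852]
```

Request:
{"api": "step_arm", "payload": {"commands": [[[21,-2,10,-0.7,0,2],[0,0,0,0,0,0],[0,0,0,0,0,0]]]}}

```text
time_s: 6.98
eef_pos: [0.5396, 0.1519, 0.3207]
tool_rot: [[0.237, 0.972, 0.001], [0.972, -0.237, -0.005], [-0.005, 0.002, -1.0]]
contact_force: [0.2, -0.6, -1.1]
width: 0.0493
```

```bash
python3 -c "
from h import *
go([.539,.155,.27],-13.5)"
```

```text
t 6.97 pos [0.5396 0.1519 0.3207] F [ 0.15 -0.6  -1.1 ] w 0.0493
shift [ 3.1 -1.4 50.7] turn [ 0.11  0.26 -0.2 ]
```

Request:
{"api": "step_arm", "payload": {"commands": [[[3,-1,20,0,0.2,0],[0,0,15,0,0,0],[0,0,5,0,0,0],[0,0,0,0,0,0],[0,0,0,0,0,0]]]}}

```text
time_s: 7.6
eef_pos: [0.5403, 0.1525, 0.2819]
tool_rot: [[0.239, 0.971, 0.005], [0.971, -0.239, -0.002], [-0.001, 0.005, -1.0]]
contact_force: [0.1, 0.0, -0.9]
width: 0.0492
```

```bash
python3 -c "
from h import *
go([.539,.155,.269],-13.5);snap('scene','c11');s=snap('side','s11')"
```

```text
t 7.6 pos [0.5403 0.1525 0.2819] F [ 0.14  0.03 -0.86] w 0.0492
shift [ 2.1 -1.9 12.8] turn [ 0.31  0.07 -0.33]
```

View pics/s11.png

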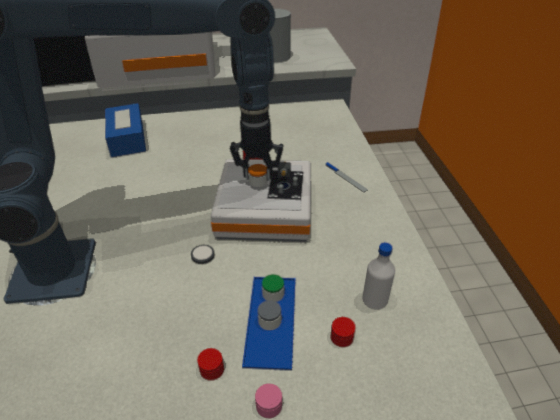

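Cup (258,172) is over the deck in front of the nest plate. Lower in small steps.

Request:
{"api": "step_arm", "payload": {"commands": [[[2,-1,5,0.3,0,0],[0,0,5,0,0,0],[0,0,2,0,0,0],[0,0,1,0,0,0],[0,0,0,0,0,0]]]}}

```text
time_s: 8.32
eef_pos: [0.54, 0.1552, 0.2685]
tool_rot: [[0.239, 0.971, 0.001], [0.971, -0.239, -0.001], [-0.001, 0.001, -1.0]]
contact_force: [0.1, -0.4, -1.7]
width: 0.0494
```

```bash
python3 -c "
from h import *
go([.539,.155,.269],-13.5)"
```

```text
t 8.32 pos [0.54   0.1552 0.2685] F [ 0.06 -0.37 -1.7 ] w 0.0494
shift [-0.4 -0.9 -0.5] turn [ 0.04  0.04 -0.31]
```

Request:
{"api": "step_arm", "payload": {"commands": [[[0,0,0.7,0,0,0],[0,0,0,0,0,0]]]}}

```text
time_s: 8.57
eef_pos: [0.5402, 0.1552, 0.2683]
tool_rot: [[0.239, 0.971, 0.001], [0.971, -0.239, -0.001], [-0.0, 0.001, -1.0]]
contact_force: [-0.6, 0.3, -0.0]
width: 0.0492
```

Request:
{"api": "step_arm", "payload": {"commands": [[[0,0,0.7,0,0,0],[0,0,0,0,0,0]]]}}

```text
time_s: 8.82
eef_pos: [0.5402, 0.1552, 0.2682]
tool_rot: [[0.239, 0.971, 0.002], [0.971, -0.239, -0.0], [0.0, 0.002, -1.0]]
contact_force: [-0.4, 0.4, -1.8]
width: 0.0494
```

Request:
{"api": "step_arm", "payload": {"commands": [[[0,0,1.5,0,0,0]]]}}

```text
time_s: 8.95
eef_pos: [0.5402, 0.1552, 0.2681]
tool_rot: [[0.239, 0.971, 0.003], [0.971, -0.239, -0.0], [0.0, 0.003, -1.0]]
contact_force: [-3.9, -0.4, 8.2]
width: 0.0492
```

Request:
{"api": "step_arm", "payload": {"commands": [[[0,0,1.5,0,0,0]]]}}

```text
time_s: 9.07
eef_pos: [0.5402, 0.1552, 0.2681]
tool_rot: [[0.239, 0.971, 0.004], [0.971, -0.239, -0.0], [0.001, 0.004, -1.0]]
contact_force: [-2.1, -0.1, 5.9]
width: 0.0496
```

Request:
{"api": "step_arm", "payload": {"commands": [[[0,0,0,0,0,0],[0,0,0,0,0,0],[0,0,0,0,0,0]]], "gripper": 66}}

```text
time_s: 9.45
eef_pos: [0.5406, 0.1553, 0.2682]
tool_rot: [[0.239, 0.971, 0.005], [0.971, -0.239, 0.0], [0.001, 0.005, -1.0]]
contact_force: [-0.4, -0.4, 0.3]
width: 0.066
```

```bash
python3 -c "
from h import *
go([.539,.155,.269],-13.5);s=snap('wrist','w12')"
```

```text
t 9.45 pos [0.5406 0.1553 0.2682] F [-0.39 -0.43  0.32] w 0.066
shift [-0.6 -1.5 -0.8] turn [ 0.29 -0.07 -0.3 ]
```

View pics/w12.png

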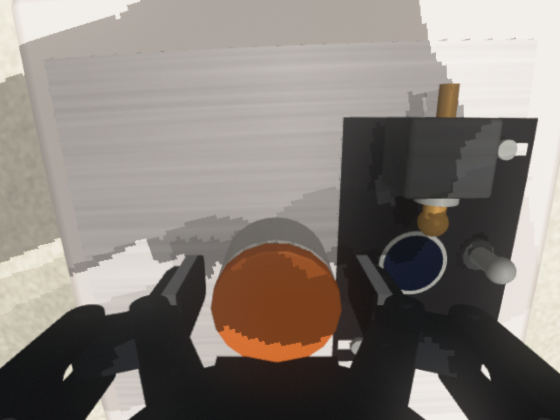

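Request:
{"api": "step_arm", "payload": {"commands": [[[0,0,-20,0.3,0,0],[0,0,-40,0,0,0],[0,0,-20,0,0,0],[-40,-20,0,0,0,0],[-15,-20,0,0,0,0],[0,0,0,0,0,0],[0,0,0,0,0,0]]], "gripper": 0}}

```text
time_s: 10.38
eef_pos: [0.4876, 0.1103, 0.3459]
tool_rot: [[0.238, 0.971, -0.007], [0.971, -0.238, -0.0], [-0.002, -0.007, -1.0]]
contact_force: [0.1, -0.3, -0.9]
width: 0.0489
```

```bash
python3 -c "
from h import *
go([.539,.155,.269],-13.5);s=snap('wrist','w13')"
```

```text
t 10.38 pos [0.4876 0.1103 0.3459] F [ 0.12 -0.25 -0.94] w 0.0489
shift [55.8 39.8 76.5] turn [-0.39  0.1  -0.28]
```

View pics/w13.png

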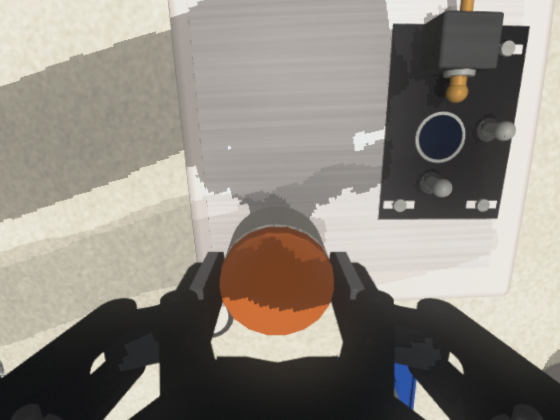

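Request:
{"api": "step_arm", "payload": {"commands": [[[35,20,0,-0.4,0,0],[20,20,0,0,0,0],[0,0,20,0,0,0],[0,0,15,0,0,0],[0,0,0,0,0,0],[0,0,0,0,0,0]]], "gripper": 40}}

```text
time_s: 11.18
eef_pos: [0.5435, 0.1575, 0.3069]
tool_rot: [[0.236, 0.972, -0.002], [0.972, -0.236, -0.002], [-0.002, -0.001, -1.0]]
contact_force: [-0.4, -0.1, -0.9]
width: 0.0488
```

```bash
python3 -c "
from h import *
go([.539,.155,.285],-13.5);s=snap('side','s14');s=snap('wrist','w14')
import cv2;cv2.imwrite('pics/s14z.png',cv2.resize(s['color'][:1,:1],(2,2)))
im=cv2.imread('pics/s14.png')[100:250,180:340];cv2.imwrite('pics/s14z.png',cv2.resize(im,None,fx=4,fy=4,interpolation=2))"
```

```text
t 11.18 pos [0.5435 0.1575 0.3069] F [-0.42 -0.07 -0.87] w 0.0488
shift [-3.4 -3.8 21.9] turn [-0.08  0.13 -0.17]
```

View pics/s14z.png

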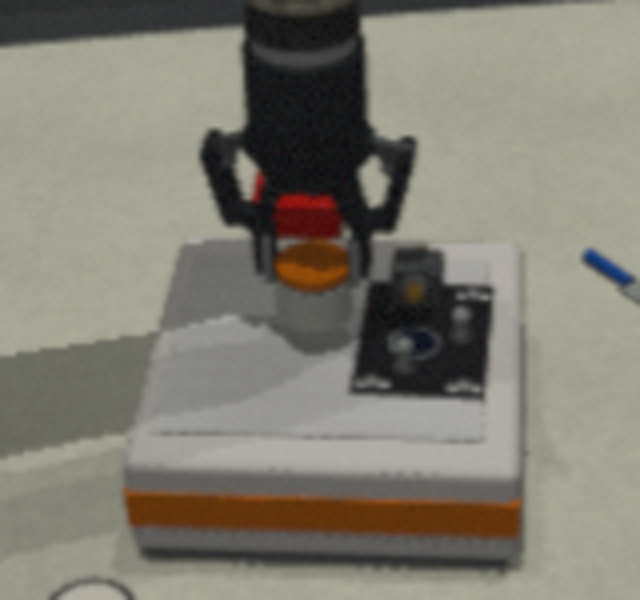

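Request:
{"api": "step_arm", "payload": {"commands": [[[-3,-4,8,0,0,0],[0,0,4,0,0,0],[0,0,0,0,0,0]]]}}

```text
time_s: 11.65
eef_pos: [0.5386, 0.155, 0.2959]
tool_rot: [[0.237, 0.972, 0.001], [0.972, -0.237, -0.002], [-0.001, 0.001, -1.0]]
contact_force: [-0.3, 0.2, -1.8]
width: 0.0489
```

Request:
{"api": "step_arm", "payload": {"commands": [[[0,0,3,0,0,0]]]}}

```text
time_s: 11.78
eef_pos: [0.5387, 0.155, 0.2932]
tool_rot: [[0.237, 0.972, 0.002], [0.972, -0.237, -0.001], [-0.001, 0.002, -1.0]]
contact_force: [-0.3, 0.2, -1.4]
width: 0.0491
```

Request:
{"api": "step_arm", "payload": {"commands": [[[0,0,3,0,0,0]]]}}

```text
time_s: 11.9
eef_pos: [0.5387, 0.1549, 0.2901]
tool_rot: [[0.237, 0.972, 0.002], [0.972, -0.237, -0.001], [-0.001, 0.002, -1.0]]
contact_force: [-0.2, -0.2, -2.3]
width: 0.0487
```

Request:
{"api": "step_arm", "payload": {"commands": [[[0,0,2,0,0,0]]]}}

```text
time_s: 12.02
eef_pos: [0.5388, 0.1549, 0.2878]
tool_rot: [[0.237, 0.972, 0.002], [0.972, -0.237, -0.001], [-0.001, 0.002, -1.0]]
contact_force: [-0.7, -0.7, -1.0]
width: 0.0489
```

Request:
{"api": "step_arm", "payload": {"commands": [[[0,0,1.5,0,0,0]]]}}

```text
time_s: 12.15
eef_pos: [0.5388, 0.155, 0.2861]
tool_rot: [[0.237, 0.972, 0.002], [0.972, -0.237, -0.001], [-0.001, 0.002, -1.0]]
contact_force: [-0.2, 0.1, -1.6]
width: 0.0488
```

Request:
{"api": "step_arm", "payload": {"commands": [[[0,0,1.5,0,0,0]]]}}

```text
time_s: 12.28
eef_pos: [0.5388, 0.155, 0.2853]
tool_rot: [[0.237, 0.972, 0.002], [0.972, -0.237, -0.001], [-0.001, 0.002, -1.0]]
contact_force: [-2.5, -0.0, 5.9]
width: 0.0491
```

Request:
{"api": "step_arm", "payload": {"commands": [[[0,0,0,0,0,0],[0,0,0,0,0,0],[0,0,0,0,0,0],[0,0,-10,0,0,0],[0,0,-30,0,0,0],[0,0,-20,0,0,0],[-25,-20,0,0,0,0],[-25,-20,0,0,0,0],[0,0,0,0,0,0],[0,0,0,0,0,0]]], "gripper": 66}}

```text
time_s: 13.52
eef_pos: [0.488, 0.1154, 0.3523]
tool_rot: [[0.237, 0.972, 0.01], [0.972, -0.237, -0.0], [0.002, 0.01, -1.0]]
contact_force: [-0.4, 0.1, -0.3]
width: 0.0661
```

Run:
```python
from h import *
go([.539,.155,.285],-13.5);s=snap('wrist','w15')
m=cv2.inRange(cv2.cvtColor(s['color'],cv2.COLOR_RGB2HSV),(5,130,90),(18,255,255))
k,l,q,c=cv2.connectedComponentsWithStats(m)
for i in range(1,k):
  if q[i,4]>300: print(q[i],c[i],onz(s,*c[i],.13))
```

```text
t 13.53 pos [0.488  0.1154 0.3523] F [-0.42  0.06 -0.25] w 0.0661
shift [50.4 39.5 67.8] turn [ 0.56 -0.12 -0.19]
[435  88  19  25 374] [444.4973262  100.10962567] [0.60123712 0.16987704 0.13      ]
[ 299  109   85   83 5513] [341.05713767 150.11010339] [0.53835872 0.15596829 0.13      ]
```

View pics/w15.png

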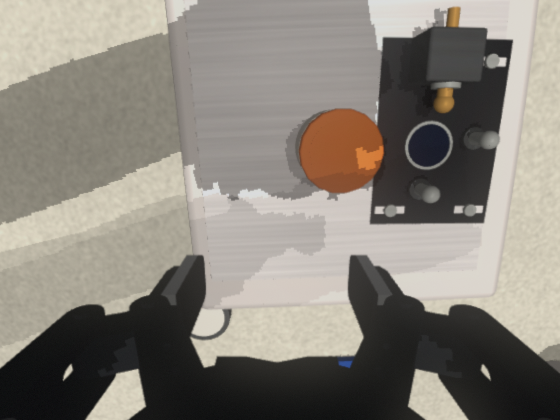

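Run:
```python
from h import *
im=cv2.imread('pics/w15.png')[80:215,370:510]; cv2.imwrite('pics/w15z.png',cv2.resize(im,None,fx=4,fy=4,interpolation=2))
```

```text
(no output)
```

View pics/w15z.png

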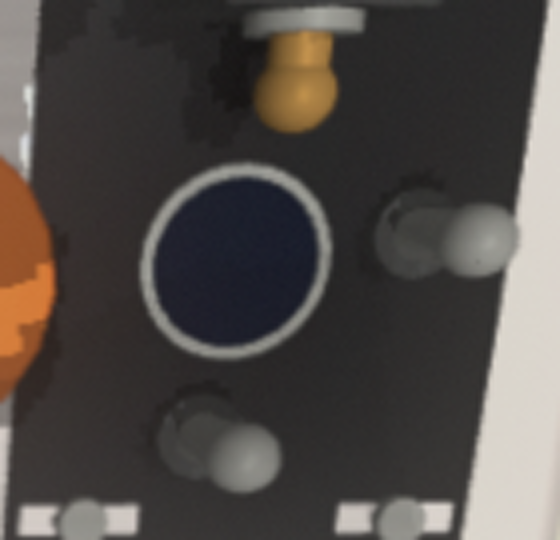

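Run:
```python
from h import *
s=snap('wrist','w16')
F=onz(s,490.2,140,.11)[:2];S=onz(s,430.8,194.2,.11)[:2];N=onz(s,444,103,.11)[:2];Rg=onz(s,429,145,.09)[:2]; C=onz(s,341.1,150.1,.13)[:2]
f=31e-3*np.array([np.cos(np.radians(10)),np.sin(np.radians(10))]); g=31e-3*np.array([np.cos(np.radians(-98)),np.sin(np.radians(-98))])
c=F-S; th=np.arctan2(c[1],c[0])-np.arctan2(*(f-g)[::-1]); R=np.array([[np.cos(th),-np.sin(th)],[np.sin(th),np.cos(th)]])
H=((F-R@f)+(S-R@g))/2
print(F,S,N,'ring',Rg,'chord',np.linalg.norm(c),'yaw',np.degrees(th),'H',H,'cup rel',R.T@(C-H),'nose',R.T@(N-H))
```

```text
[0.63843068 0.13689412] [0.59569545 0.11001805] [0.61082911 0.16689913] ring [0.60717171 0.13925254] chord 0.05048388516926862 yaw -13.834330076793318 H [0.60736258 0.13888067] cup rel [-0.07107613  0.0001479 ] nose [-0.00333368  0.02803458]
```

```bash
python3 -c "
from h import *
go([.4859,.1685,.345],-13.7)"
```

```text
t 13.62 pos [0.4882 0.1156 0.3521] F [-0.29 -0.45 -0.99] w 0.0658
shift [ 50.9 -14.8   7. ] turn [ 0.53 -0.1   0.04]
```

Request:
{"api": "step_arm", "payload": {"commands": [[[30,-10,0,0.5,0,0],[20,-5,5,0,0,0],[0,0,0,0,0,0],[0,0,0,0,0,0],[0,0,0,0,0,0]]], "gripper": 0}}

```text
time_s: 14.25
eef_pos: [0.4875, 0.1693, 0.3467]
tool_rot: [[0.236, 0.972, 0.001], [0.972, -0.236, 0.001], [0.001, 0.001, -1.0]]
contact_force: [-0.8, 0.1, 0.0]
width: 0.0004
```

```bash
python3 -c "
from h import *
go([.4859,.1685,.274],-13.7);s=snap('wrist','w17')"
```

```text
t 14.25 pos [0.4875 0.1693 0.3467] F [-0.76  0.12  0.02] w 0.0004
shift [-1.2 -1.4 72.7] turn [ 0.04 -0.06  0.05]
```

View pics/w17.png

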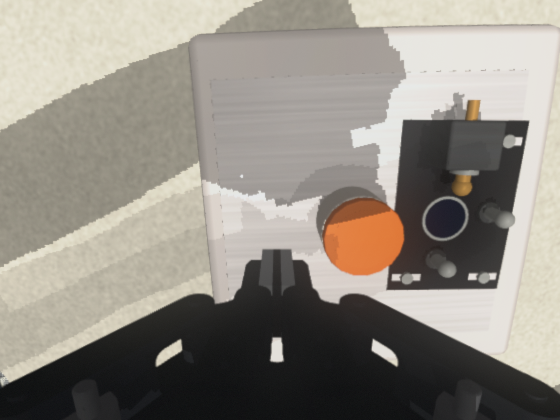

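Request:
{"api": "step_arm", "payload": {"commands": [[[-1,-1,25,0,0,0],[0,0,25,0,0,0],[0,0,12,0,0,0],[0,0,0,0,0,0],[0,0,0,0,0,0]]]}}

```text
time_s: 14.92
eef_pos: [0.4876, 0.1666, 0.2858]
tool_rot: [[0.24, 0.971, 0.006], [0.971, -0.24, 0.001], [0.002, 0.005, -1.0]]
contact_force: [-0.5, -0.7, 0.4]
width: -0.0002
```

```bash
python3 -c "
from h import *
go([.4859,.1685,.274],-13.7);s=snap('wrist','w18');s=snap('side','s18')
im=cv2.imread('pics/s18.png')[120:260,190:340];cv2.imwrite('pics/s18z.png',cv2.resize(im,None,fx=4,fy=4,interpolation=2))"
```

```text
t 14.93 pos [0.4876 0.1666 0.2858] F [-0.48 -0.71  0.4 ] w -0.0002
shift [ 1.4 -2.2 11.8] turn [ 0.3  -0.14 -0.17]
```

View pics/s18z.png

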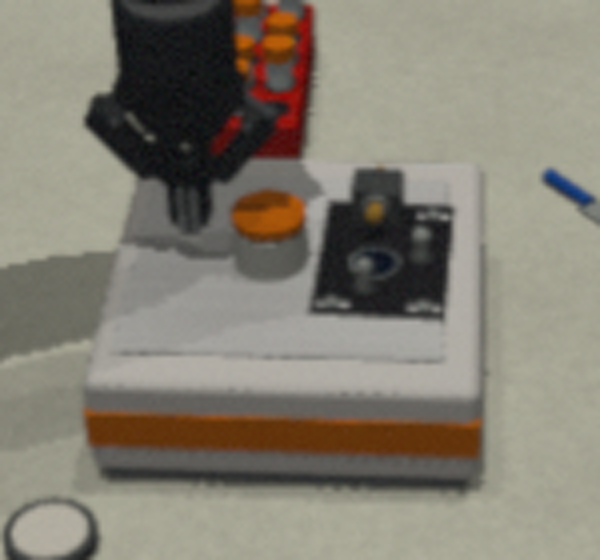

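View pics/w18.png

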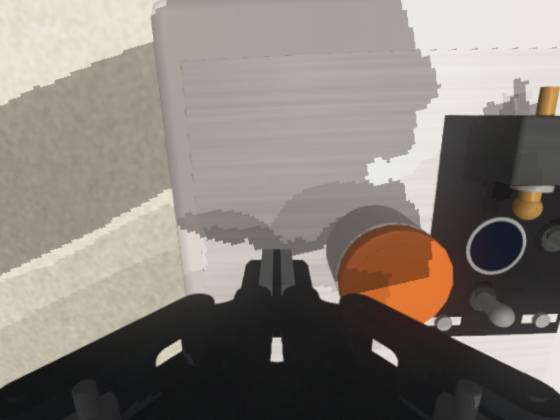

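Request:
{"api": "step_arm", "payload": {"commands": [[[1,0,7,0.3,0,0],[0,0,4,0,0,0],[0,0,1,0,0,0],[0,0,0,0,0,0]]]}}

```text
time_s: 15.52
eef_pos: [0.4885, 0.168, 0.2745]
tool_rot: [[0.239, 0.971, 0.003], [0.971, -0.239, 0.003], [0.004, 0.002, -1.0]]
contact_force: [-0.2, -0.2, 0.2]
width: -0.0001
```

```bash
cat >> h.py <<'E'
H=np.array([.6073,.1389]); A=np.radians(-13.7); RN=np.array([[np.cos(A),-np.sin(A)],[np.sin(A),np.cos(A)]])
def rel(z=.272):
    st=arm.get_state(); p=RN.T@(st['eef_pos'][:2]-H)*1000
    f=RN.T@st['contact_force'][:2]
    print('TCP in nest mm',p.round(2),'z',st['eef_pos'][2].round(4),'F nest',f.round(2))
    P=H+RN@np.array([p[0]/1000,0]); go([P[0],P[1],z],-13.7)
E
python3 -c "
from h import *
rel()"
```

```text
TCP in nest mm [-122.33    0.13] z 0.2745 F nest [-0.13 -0.21]
t 15.53 pos [0.4885 0.168  0.2745] F [-0.17 -0.17  0.2 ] w -0.0001
shift [-0.1 -0.   2.5] turn [ 0.12 -0.21 -0.14]
```

Advance toward contact (expected near −111).

Request:
{"api": "step_arm", "payload": {"commands": [[[0,3,2,0,0,0],[0,3,0,0,0,0],[0,3,0,0,0,0],[0,0,0,0,0,0]]]}}

```text
time_s: 16.02
eef_pos: [0.4981, 0.1657, 0.2726]
tool_rot: [[0.239, 0.971, 0.004], [0.971, -0.239, 0.003], [0.004, 0.003, -1.0]]
contact_force: [0.8, 1.3, -0.5]
width: -0.0
```

Request:
{"api": "step_arm", "payload": {"commands": [[[0,2,0,0,0,0],[0,2,0,0,0,0],[0,2,0,0,0,0],[0,2,0,0,0,0],[0,2,0,0,0,0]]]}}

```text
time_s: 16.65
eef_pos: [0.5081, 0.1632, 0.2726]
tool_rot: [[0.239, 0.971, 0.003], [0.971, -0.239, 0.003], [0.004, 0.002, -1.0]]
contact_force: [-0.4, 0.2, -0.2]
width: -0.0
```

```bash
python3 -c "
from h import *
rel();s=snap('wrist','w19');s=snap('side','s19')
im=cv2.imread('pics/s19.png')[120:260,190:340];cv2.imwrite('pics/s19z.png',cv2.resize(im,None,fx=4,fy=4,interpolation=2))"
```

```text
TCP in nest mm [-102.14    0.14] z 0.2726 F nest [-0.46  0.12]
t 16.65 pos [0.5081 0.1632 0.2726] F [-0.42  0.23 -0.17] w -0.0
shift [-0.1 -0.   0.6] turn [ 0.11 -0.23 -0.13]
```

View pics/s19z.png

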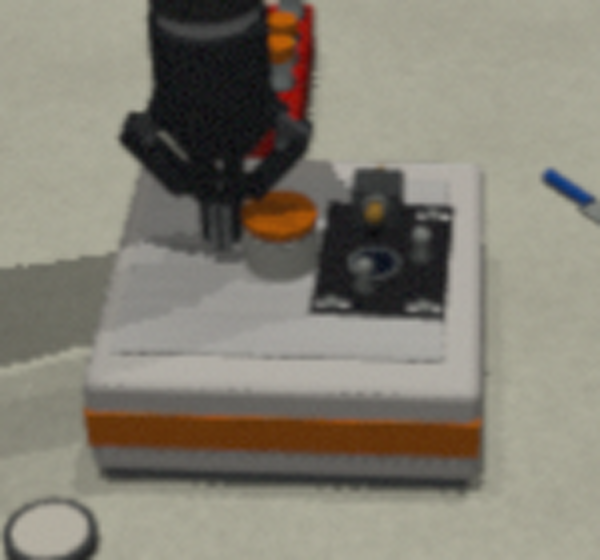

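View pics/w19.png

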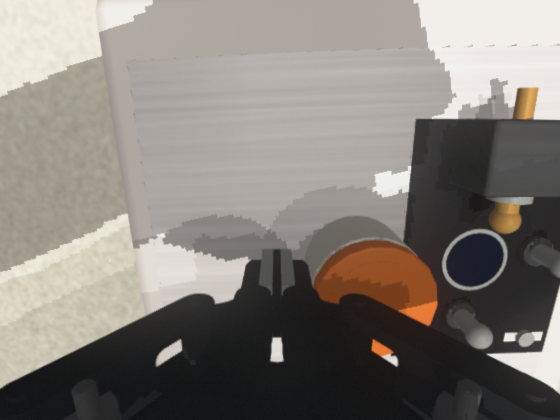

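Request:
{"api": "step_arm", "payload": {"commands": [[[0,2.5,0,0,0,0],[0,2.5,0,0,0,0],[0,2.5,0,0,0,0],[0,2.5,0,0,0,0],[0,2.5,0,0,0,0],[0,2.5,0,0,0,0],[0,2.5,0,0,0,0],[0,2.5,0,0,0,0],[0,2.5,0,0,0,0],[0,2.5,0,0,0,0],[0,2.5,0,0,0,0],[0,2.5,0,0,0,0]]]}}

```text
time_s: 18.25
eef_pos: [0.5393, 0.1555, 0.2727]
tool_rot: [[0.239, 0.971, 0.003], [0.971, -0.239, 0.003], [0.004, 0.002, -1.0]]
contact_force: [-0.0, 0.0, 0.7]
width: -0.0003
```

```bash
python3 -c "
from h import *
rel();s=snap('wrist','w20');s=snap('side','s20')
im=cv2.imread('pics/s20.png')[120:260,190:340];cv2.imwrite('pics/s20z.png',cv2.resize(im,None,fx=4,fy=4,interpolation=2))"
```

```text
TCP in nest mm [-7.003e+01  5.000e-02] z 0.2727 F nest [-0.02  0.02]
t 18.25 pos [0.5393 0.1555 0.2727] F [-0.02  0.02  0.7 ] w -0.0003
shift [-0.  -0.   0.7] turn [ 0.11 -0.22 -0.13]
```

View pics/w20.png

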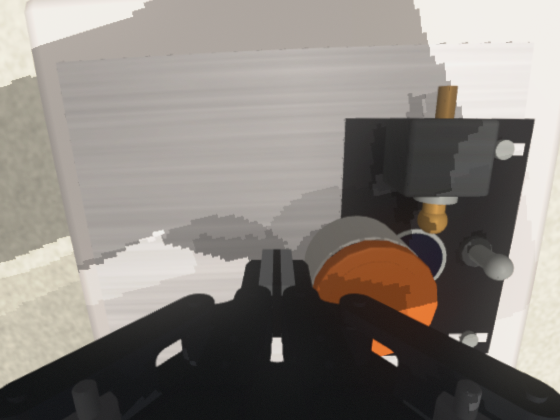

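View pics/s20z.png

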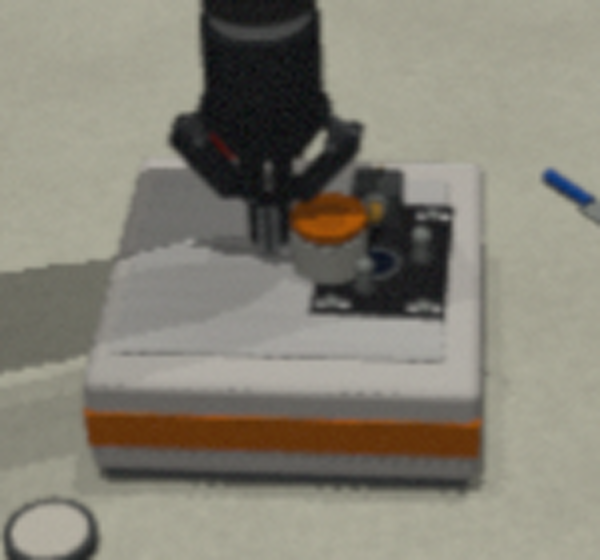

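```bash
cat >> h.py <<'E'
def lid(tag):
    s=snap('wrist',tag)
    m=cv2.inRange(cv2.cvtColor(s['color'],cv2.COLOR_RGB2HSV),(3,150,110),(13,255,255)); m[:, :300]=0
    k,l,q,c=cv2.connectedComponentsWithStats(m); i=1+np.argmax(q[1:,4])
    cn=max(cv2.findContours((l==i).astype('uint8'),0,1)[0],key=len)[:,0]
    P=np.array([RN.T@(onz(s,u,v,.129)[:2]-H)*1000 for u,v in cn])
    # keep points on outward side (right/top hull), robust circle of radius 25
    from scipy.optimize import least_squares
    r=least_squares(lambda c:np.hypot(*(P-c).T)-25,[P[:,0].max()-25,P[:,1].max()-25],loss='soft_l1',f_scale=.4)
    res=np.hypot(*(P-r.x).T)-25
    print('lid centre nest mm',r.x.round(2),'inliers',(abs(res)<.7).sum(),len(P))
E
python3 -c "
from h import *
lid('w21')"
```

```text
lid centre nest mm [-31.19  -0.88] inliers 135 308
```

Request:
{"api": "step_arm", "payload": {"commands": [[[0,1.5,0,0,0,0],[0,1.5,0,0,0,0],[0,1.5,0,0,0,0],[0,1.5,0,0,0,0],[0,1.5,0,0,0,0],[0,1.5,0,0,0,0]]]}}

```text
time_s: 19.15
eef_pos: [0.5483, 0.1533, 0.2726]
tool_rot: [[0.239, 0.971, 0.003], [0.971, -0.239, 0.003], [0.004, 0.002, -1.0]]
contact_force: [0.2, -0.2, 0.6]
width: -0.0002
```

Request:
{"api": "step_arm", "payload": {"commands": [[[0,1.5,0,0,0,0],[0,1.5,0,0,0,0],[0,1.5,0,0,0,0]]]}}

```text
time_s: 19.52
eef_pos: [0.553, 0.1521, 0.2726]
tool_rot: [[0.239, 0.971, 0.003], [0.971, -0.239, 0.003], [0.004, 0.002, -1.0]]
contact_force: [-1.6, -0.6, 0.6]
width: 0.0001
```

Request:
{"api": "step_arm", "payload": {"commands": [[[0,1.5,0,0,0,0],[0,1.5,0,0,0,0]]]}}

```text
time_s: 19.77
eef_pos: [0.5561, 0.1514, 0.2727]
tool_rot: [[0.239, 0.971, 0.003], [0.971, -0.239, 0.003], [0.004, 0.002, -1.0]]
contact_force: [0.1, -0.4, 0.3]
width: -0.0004
```

```bash
python3 -c "
from h import *
rel();lid('w22')"
```

```text
TCP in nest mm [-5.267e+01  1.000e-02] z 0.2727 F nest [ 0.21 -0.33]
t 19.77 pos [0.5561 0.1514 0.2727] F [ 0.13 -0.37  0.25] w -0.0004
shift [-0.  -0.   0.7] turn [ 0.09 -0.22 -0.13]
lid centre nest mm [-14.26  -1.26] inliers 145 302
```

Request:
{"api": "step_arm", "payload": {"commands": [[[0,1,0,0,0,0],[0,1,0,0,0,0]]]}}

```text
time_s: 20.08
eef_pos: [0.5574, 0.1511, 0.2726]
tool_rot: [[0.239, 0.971, -0.0], [0.971, -0.239, 0.004], [0.004, -0.001, -1.0]]
contact_force: [-3.7, 0.4, 1.3]
width: -0.0
```

Request:
{"api": "step_arm", "payload": {"commands": [[[0,1,0,0,0,0],[0,1,0,0,0,0]]]}}

```text
time_s: 20.32
eef_pos: [0.5588, 0.1509, 0.2726]
tool_rot: [[0.238, 0.971, -0.002], [0.971, -0.238, 0.005], [0.004, -0.003, -1.0]]
contact_force: [-3.7, 1.6, 1.8]
width: -0.0001
```

Request:
{"api": "step_arm", "payload": {"commands": [[[0,1,0,0,0,0],[0,1,0,0,0,0]]]}}

```text
time_s: 20.58
eef_pos: [0.5604, 0.1507, 0.2727]
tool_rot: [[0.238, 0.971, -0.003], [0.971, -0.238, 0.006], [0.005, -0.004, -1.0]]
contact_force: [-3.0, 1.5, 2.2]
width: 0.0005
```

```bash
python3 -c "
from h import *
rel();lid('w23')"
```

```text
TCP in nest mm [-48.33   0.37] z 0.2727 F nest [-3.26  0.76]
t 20.57 pos [0.5604 0.1507 0.2727] F [-2.99  1.51  2.18] w 0.0005
shift [-0.4  0.   0.7] turn [-0.25 -0.26 -0.06]
lid centre nest mm [-10.9   -0.68] inliers 144 306
```

View pics/w23.png

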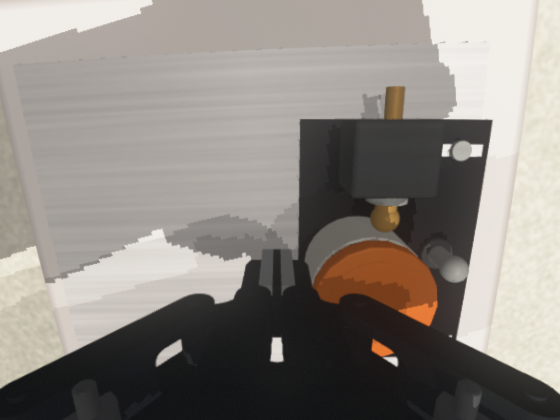

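Request:
{"api": "step_arm", "payload": {"commands": [[[0,1,0,0,0,0],[0,1,0,0,0,0],[0,1,0,0,0,0]]]}}

```text
time_s: 21.0
eef_pos: [0.5635, 0.15, 0.2726]
tool_rot: [[0.238, 0.971, -0.003], [0.971, -0.238, 0.006], [0.005, -0.005, -1.0]]
contact_force: [-3.1, 1.2, 2.6]
width: 0.0002
```

Request:
{"api": "step_arm", "payload": {"commands": [[[0,1,0,0,0,0],[0,1,0,0,0,0]]]}}

```text
time_s: 21.25
eef_pos: [0.5658, 0.1494, 0.2727]
tool_rot: [[0.238, 0.971, -0.003], [0.971, -0.238, 0.006], [0.005, -0.004, -1.0]]
contact_force: [-3.3, 1.1, 1.3]
width: 0.0001
```

```bash
python3 -c "
from h import *
rel();lid('w24')"
```

```text
TCP in nest mm [-42.77   0.38] z 0.2727 F nest [-3.51  0.31]
t 21.25 pos [0.5658 0.1494 0.2727] F [-3.34  1.13  1.32] w 0.0001
shift [-0.4  0.   0.7] turn [-0.22 -0.27 -0.06]
lid centre nest mm [-5.26 -0.29] inliers 144 301
```

Request:
{"api": "step_arm", "payload": {"commands": [[[0,0.8,0,0,0,0],[0,0.8,0,0,0,0]]]}}

```text
time_s: 21.55
eef_pos: [0.5681, 0.1487, 0.2726]
tool_rot: [[0.238, 0.971, -0.001], [0.971, -0.238, 0.005], [0.004, -0.002, -1.0]]
contact_force: [-2.5, 1.3, 1.5]
width: 0.0004
```

Request:
{"api": "step_arm", "payload": {"commands": [[[0,0.8,0,0,0,0]]]}}

```text
time_s: 21.68
eef_pos: [0.5691, 0.1484, 0.2727]
tool_rot: [[0.238, 0.971, -0.0], [0.971, -0.238, 0.004], [0.004, -0.001, -1.0]]
contact_force: [-2.2, 0.3, 2.1]
width: 0.0001
```

Request:
{"api": "step_arm", "payload": {"commands": [[[0,0.8,0,0,0,0]]]}}

```text
time_s: 21.8
eef_pos: [0.5699, 0.1481, 0.2726]
tool_rot: [[0.239, 0.971, -0.001], [0.971, -0.239, 0.004], [0.004, -0.002, -1.0]]
contact_force: [-3.5, 0.7, 2.3]
width: -0.0002
```

```bash
python3 -c "
from h import *
rel();lid('w25')"
```

```text
TCP in nest mm [-38.47   0.07] z 0.2726 F nest [-3.59 -0.18]
t 21.8 pos [0.5699 0.1481 0.2726] F [-3.53  0.68  2.33] w -0.0002
shift [-0.1  0.   0.6] turn [-0.09 -0.23 -0.1 ]
lid centre nest mm [-0.66 -0.52] inliers 140 310
```

Request:
{"api": "step_arm", "payload": {"commands": [[[0,0.6,0,0,0,0]]]}}

```text
time_s: 21.98
eef_pos: [0.5702, 0.148, 0.2726]
tool_rot: [[0.238, 0.971, -0.002], [0.971, -0.238, 0.005], [0.004, -0.003, -1.0]]
contact_force: [-5.2, 0.9, 3.4]
width: 0.0
```

Request:
{"api": "step_arm", "payload": {"commands": [[[0,0.6,0,0,0,0]]]}}

```text
time_s: 22.1
eef_pos: [0.5704, 0.148, 0.2727]
tool_rot: [[0.238, 0.971, -0.003], [0.971, -0.238, 0.005], [0.004, -0.004, -1.0]]
contact_force: [-3.3, 1.2, 2.4]
width: 0.0002
```

```bash
python3 -c "
from h import *
rel();lid('w26')"
```

```text
TCP in nest mm [-37.99   0.08] z 0.2727 F nest [-3.52  0.36]
t 22.1 pos [0.5704 0.148  0.2727] F [-3.33  1.18  2.43] w 0.0002
shift [-0.1  0.   0.7] turn [-0.24 -0.23 -0.09]
lid centre nest mm [-0.56 -0.52] inliers 143 315
```

View pics/w26.png

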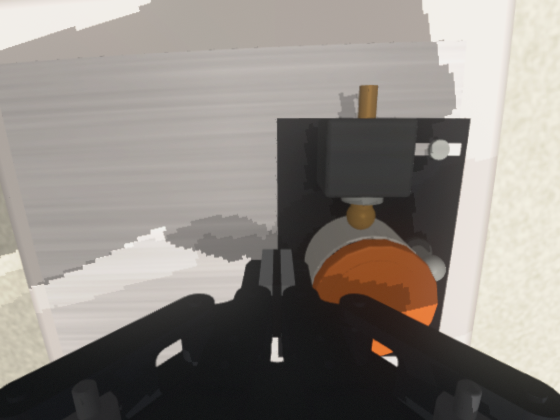

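Request:
{"api": "step_arm", "payload": {"commands": [[[0,1,0,0,0,0]]]}}

```text
time_s: 22.28
eef_pos: [0.5708, 0.1479, 0.2726]
tool_rot: [[0.238, 0.971, -0.005], [0.971, -0.238, 0.005], [0.004, -0.006, -1.0]]
contact_force: [-7.3, 1.0, 3.4]
width: 0.0
```

Request:
{"api": "step_arm", "payload": {"commands": [[[0,1,0,0,0,0]]]}}

```text
time_s: 22.4
eef_pos: [0.5711, 0.1478, 0.2727]
tool_rot: [[0.238, 0.971, -0.007], [0.971, -0.238, 0.006], [0.004, -0.008, -1.0]]
contact_force: [-5.6, 0.3, 4.5]
width: -0.0002
```

```bash
python3 -c "
from h import *
rel();lid('w27')"
```

```text
TCP in nest mm [-37.33   0.1 ] z 0.2727 F nest [-5.48 -1.03]
t 22.4 pos [0.5711 0.1478 0.2727] F [-5.57  0.3   4.51] w -0.0002
shift [-0.1  0.   0.7] turn [-0.47 -0.22 -0.05]
lid centre nest mm [-0.57 -0.56] inliers 143 304
```

Request:
{"api": "step_arm", "payload": {"commands": [[[0,-1,0,0,0,0],[0,-3,0,0,0,0],[0,-8,0,0,0,0],[0,-15,0,-0.4,0,0],[0,-10,-15,0,0,0],[0,-10,-40,0,0,0],[-20,0,-40,0,0,0],[-20,0,0,0,0,0],[0,0,0,0,0,0],[0,0,0,0,0,0]]]}}

```text
time_s: 23.7
eef_pos: [0.514, 0.1192, 0.373]
tool_rot: [[0.238, 0.971, 0.011], [0.971, -0.238, 0.002], [0.005, 0.01, -1.0]]
contact_force: [-0.0, 0.6, 0.5]
width: -0.0003
```

```bash
python3 -c "
from h import *
rel();s=snap('wrist','w28');snap('side','s28');snap('scene','c28')
m=cv2.inRange(cv2.cvtColor(s['color'],cv2.COLOR_RGB2HSV),(3,130,90),(18,255,255))
k,l,q,c=cv2.connectedComponentsWithStats(m)
for i in range(1,k):
  if q[i,4]>150: print(q[i],c[i],(RN.T@(onz(s,*c[i],.129)[:2]-H)*1000).round(2))
"
```

```text
TCP in nest mm [-85.94 -41.27] z 0.373 F nest [-0.14  0.54]
t 23.7 pos [0.514  0.1192 0.373 ] F [-0.01  0.56  0.52] w -0.0003
shift [ 40.8  -1.1 101.1] turn [ 0.59 -0.27 -0.09]
[384 107  18  18 251] [392.56972112 115.03585657] [-10.03  30.7 ]
[ 364  125   77   76 4525] [401.95093923 162.48309392] [-1.08  0.52]
```

View pics/w28.png

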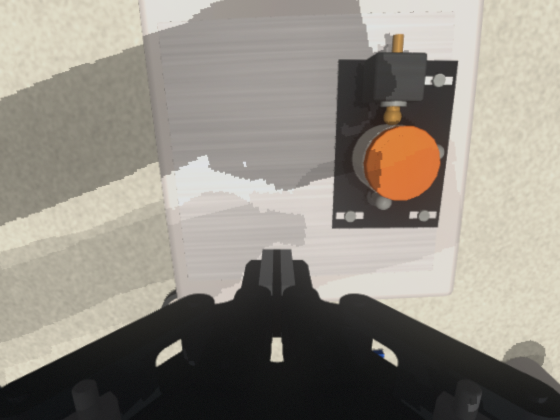

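View pics/s28.png

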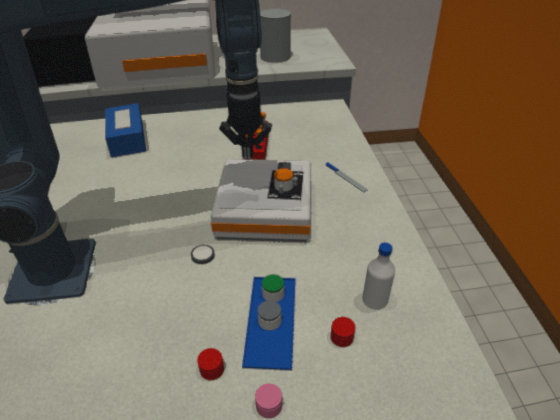

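Request:
{"api": "step_arm", "payload": {"commands": [[[0,40,0,0.6,0,0],[0,50,0,0,0,0],[0,40,0,0,0,0],[0,0,0,0,0,0],[0,0,0,0,0,0]]]}}

```text
time_s: 24.48
eef_pos: [0.6424, 0.0905, 0.3637]
tool_rot: [[0.234, 0.972, -0.015], [0.972, -0.234, 0.005], [0.001, -0.015, -1.0]]
contact_force: [0.3, -0.2, 0.8]
width: 0.0003
```

```bash
python3 -c "
from h import *
rel();s=snap('wrist','w29')
m=cv2.inRange(cv2.cvtColor(s['color'],cv2.COLOR_RGB2HSV),(3,130,90),(18,255,255))
k,l,q,c=cv2.connectedComponentsWithStats(m)
for i in range(1,k):
  if q[i,4]>150: print(q[i],c[i],(RN.T@(onz(s,*c[i],.129)[:2]-H)*1000).round(2)); x,y=c[i]
x,y=int(x),int(y)
im=cv2.imread('pics/w29.png')[max(0,y-70):y+70,max(0,x-70):x+70];print(x-70,y-70,im.shape);cv2.imwrite('pics/w29z.png',cv2.resize(im,None,fx=4,fy=4,interpolation=2))
"
```

```text
TCP in nest mm [ 45.6 -38.7] z 0.3637 F nest [ 0.32 -0.09]
t 24.48 pos [0.6424 0.0905 0.3637] F [ 0.29 -0.16  0.83] w 0.0003
shift [38.6  1.5 91.7] turn [-0.87 -0.07  0.18]
[201 109  16  19 242] [208.55785124 117.33057851] [ 0.09 30.88]
[ 172  129   79   78 4843] [210.52901094 167.02353913] [-0.2   0.61]
140 97 (140, 140, 3)
```

View pics/w29z.png

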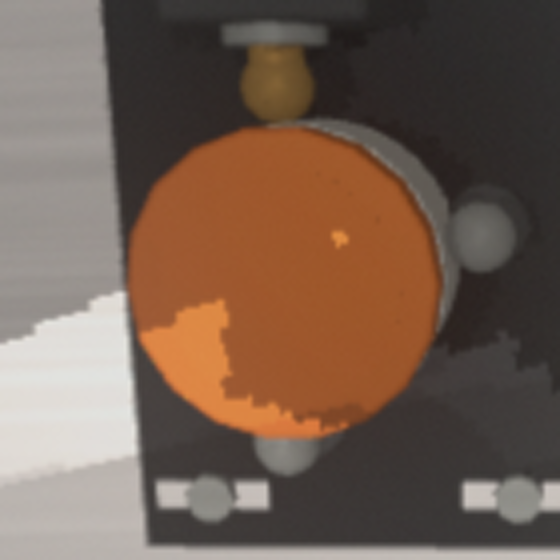

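```bash
python3 -c "
from h import *
s=snap('wrist','w30')
n=lambda u,v,z:RN.T@(onz(s,u,v,z)[:2]-H)*1000
F=n(140+484/4,97+237/4,.11);C=n(210.5,167.0,.129);N=n(140+278/4,97+86/4,.11)
cx,cy=285/4+140,283/4+97; C2=n(cx,cy,.129)
print(F,N,C,C2,np.hypot(*(F-C)),np.hypot(*(F-C2)),np.hypot(*(N-C)),np.hypot(*(N-C2)))
snap('scene','c30');im=cv2.imread('pics/c30.png')[150:270,240:400];cv2.imwrite('pics/c30z.png',cv2.resize(im,None,fx=4,fy=4,interpolation=2))
"
```

```text
[30.33512059  5.21685118] [-3.59961412 30.03191129] [-0.37279649  0.57075544] [0.07848001 0.09810994] 31.05740454235894 30.686573792189826 29.637342254238263 30.158926367087574
```

View pics/c30z.png

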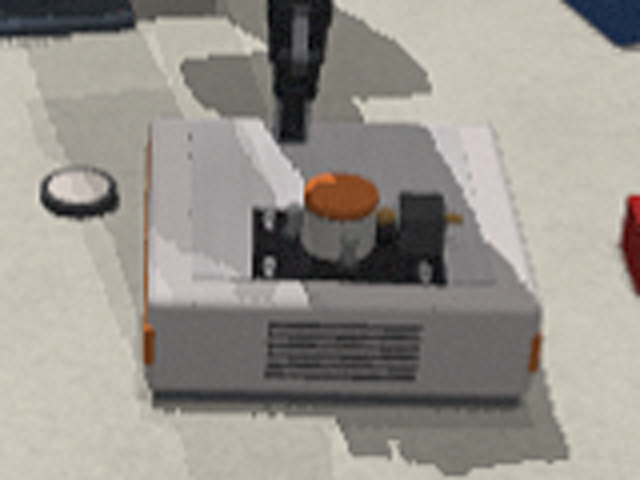

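View pics/c30.png

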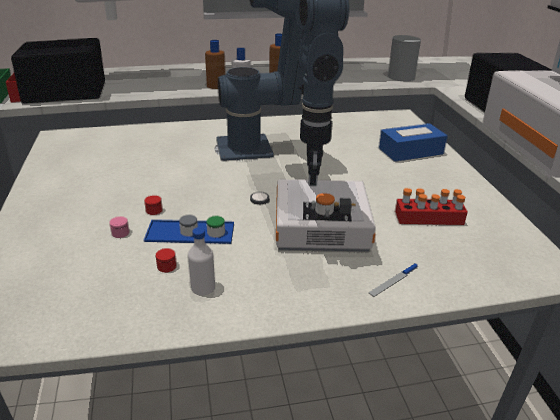

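```bash
python3 -c "
from h import *
print(arm.get_state()['contact_force']); print(arm.hand_in())"
```

```text
[ 0.07371144 -0.32534711  0.59355575]
the job is handed in; nothing more can be done
None
```

The orange-lidded cup is upright and home in the nest. I set it down on the deck, nudged it past the plunger with closed fingertips until the front stud stopped it, and then handed in. The job took about 25 s of the 54 s allowed.

**Last checks**
- **Front stud:** the distance from cup axis to ball centre measured 30.7–31.1 mm, against 31 mm when touching. In the last pushes the cup stopped moving while the push rose to about 7 N at the wrist, the highest push I read. I could only read force at the end of each move.
- **Plunger:** the nose is pushed back about 2–2.5 mm, against 2.5 mm expected.
- **Cup position:** it measured 0.1–0.6 mm from the home point I worked out from the studs. One earlier oblique view read 1.1 mm short, which is within camera error.
- **Side stud:** it was mostly hidden under the cup in that last view, so I inferred contact from the cup's position and did not measure it.
- **Other objects:** the other cups, disc, bottle and rack looked undisturbed, and the robot was clear of everything.

**One slip:** after first setting the cup down, I told the gripper to close too early. It picked the cup up again during the lift. I set it back down upright at the same spot and released it before starting to push.

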